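# Take the wire spool off the pay-off stand and stow it

## Robot

A 7-joint arm with a two-finger parallel gripper is mounted at the origin on the work surface. World frame = base frame: x ahead of the robot, y to its left, z up, the work surface at z = 0. Lengths are in m, angles in rad, forces in N, time in s.
With the tool pointing down it reaches from about 0.425 to 0.875 m from the base axis. Payload 8.4 kg.
Tool frame: the origin (TCP) lies on the centre line of the jaws, within the pads' length; the fingertips stand 14 mm ahead of it and the grasp point (between the pads) lies 5 mm behind it; z points along the fingers, y is the line along which they close (so a half turn about z gives the same grasp; the last joint's range is limited). The gripper opens to 87 mm and grips with 3 to 60 N. Pads are 19 mm wide; open, the fingers measure 117 mm over their backs; the gripper's body (75 mm by 190 mm) begins 51 mm behind the grasp point.
Start: joints at [-1.424, 0.333, 0.04, 1.465, -0.013, 1.343, -0.059], TCP at [0.158, 0.63, 0.237] pointing down, gripper open.
Joint ranges: [-2.58, 2.58], [-0.38, 2.09], [-1.3, 1.39], [0.25, 2.4], [-1.5, 4.64], [0.08, 2.09], [-2.65, 2.65]. Speed limits (rad/s): [2.22, 2.22, 2.79, 2.79, 3.14, 3.14, 3.14].

## Interface

Orientations are given as a 3x3 rotation matrix whose columns are the frame's x, y, z axes.
In Python, from bench import ctrl gives the robot as it stands. The module is installed in compiled form; this text tells all that it offers.
- The arm moves only by the shell command python3 -m creep 'ROWS' [FORCE]. ROWS is a JSON list that holds a single list of rows (three levels of brackets), with 1 to 10 rows, each of 7 numbers: dx, dy, dz in parts of the range, where 1.0 means 0.6 m, then a rotation vector rx, ry, rz in shares of 90 degrees (1.0 is 90 degrees), then the finger opening in m; each row is the pose to reach, as a shift and turn from the pose commanded when the command began, along the tool's axes at that moment; what a row does not reach only later rows make up. A row lasts 1/10 s, in which the tool goes at most 0.05 m and 0.15 rad, less where a joint would pass 70% of its speed; a pose out of reach is approached as far as the arm can. The fingers move at their own pace and stop on an object; FORCE is the grip in N (left out, the last holds). Time passes only in rows, so rows that do not move let the fingers close. It prints the time, the measured TCP pose, the force, the opening and the grip force at its end. Input that does not fit is refused with a message, and nothing moves.
- ctrl.sense(): the state, without advancing time (a new reading comes with each control period).
- ctrl.read_camera(name): name is "scene" or "top" or "wrist"; returns the picture (480x640x3 uint8, blue, green, red); there is no depth.
- ctrl.get_calibration(name): a dict with "mtx" (3x3 intrinsics, pixels), "cam_to_world" (4x4, takes a point from camera to world coordinates). Camera axes: x right, y down, z forward; pixel columns grow to the right and rows downward; lengths in m; the calibration is good to about 2 mm. The wrist camera is an equidistant fisheye: a pixel r from the principal point sees the ray r / f radians off the axis. A picture is of the moment at which its call begins: read the wrist's pose just before it. get_calibration takes no time and is no camera call; for the wrist camera it gives the pose at the moment of the call.
- ctrl.finish_job(): hands the job in; it is judged then, once.
The state is a dict: "time_s": time; "joint_positions": joint angles; "qd": joint speeds; "effort": joint torques, N m; "ee_pos": TCP position; "orientation": TCP orientation; "force": force on the tool from outside, world axes, zero at the start; "moment": the same for the moment, N m; "opening": finger opening in m; "grasp_force": force on a finger pad.
Only numpy, scipy, OpenCV 4.12 (cv2) and the standard library are available. Lean on these libraries where they do the work, as an engineer would, in place of code of your own. Each camera call takes 0.05 s, during which the arm holds its last target. There are 200 camera calls.

## Task

Lift the steel drag weight off the tallest wire spool and set it down flat in the steel tray, then slide that spool up off its spindle and stand it upright on the clear part of the soldering board and let go. Then take it again another way and lay it on its side on the two rods of the wooden cradle, about midway between the end plates. Put things down rather than dropping them, and leave the other reels and everything else where they are.

Things in the scene. Friction and masses are not known exactly. Their poses are not given: they have to be found in the camera images.
- spool: the tall spool: 90 mm tall, wound with copper wire, grey plastic flanges 62 mm across and 8 mm thick at both ends, wound waist 48 mm across between them (74 mm long), 22 mm bore right through; about 0.45 kg. It is the only 90 mm spool and starts on one of the stand's three spindles, under the weight. Origin: centre of its underside, z up its axis; its two ends are alike
- spool_mid (a point): the middle of the tall spool, on its axis, 45 mm from either end
- weight: loose steel drag weight threaded on the same spindle, resting on the tall spool: a disc 56 mm across and 14 mm thick with a round neck 36 mm across above it, 38 mm tall in all, 20 mm bore through; about 0.4 kg. Origin: centre of its underside, z up
- stand: fixed wooden base plate, 250 mm (its x) by 90 mm (its y) by 18 mm thick, with three upright 12 mm steel spindles on its x axis at x = -85, 0 and +85 mm, each reaching 136 mm above the bench (118 mm above the plate). One reel is on each. Origin: centre of the plate's underside on the bench. Where it stands, its yaw and which reel is on which spindle vary
- tray: fixed open steel parts tray, 130 x 130 mm, walls 5 mm thick and 18 mm high, floor 5 mm above the bench. Origin: centre of its underside on the bench
- board: fixed pale soldering board, 140 mm (its x) by 170 mm (its y), on battens, its flat top 30 mm above the bench. Origin: on the bench under its centre. A loose dish stands on its +y half, its -y half is clear
- cradle: fixed wooden spool cradle: two level 10 mm steel rods run along its x axis at y = -18 and +18 mm, their tops 43.8 mm above the bench, between end plates (90 mm wide, tops 55 mm above the bench) whose inner faces are at x = -63 and +63 mm. Origin: on the bench under its centre
- cradle_bed (a point): point 70 mm above the bench over the cradle's origin: where the middle of the tall spool comes to lie when its flanges rest on both rods, its axis along the cradle's x
- reel_squat: squat wound reel: two 62 mm flanges, 50 mm tall, 22 mm bore, threaded on another spindle of the stand; bystander. Origin: centre of its underside
- reel_flat: flat wound reel: two 72 mm flanges, 30 mm tall, 22 mm bore, threaded on another spindle of the stand; bystander. Origin: centre of its underside
- crucible: small white ceramic dish, 52 mm across, 22 mm high, loose on the +y half of the soldering board; bystander. Origin: centre of its underside
- jar: squat glass jar, 58 mm across, 60 mm high; bystander. Origin: centre of its underside
- bottle: amber glass bottle, 52 mm across, 120 mm high; bystander. Origin: centre of its underside
- brush: brush 150 mm long lying on the bench along its x axis; bystander
- driver: screwdriver 150 mm long lying on the bench along its x axis; bystander
There are look-alikes about, which are no part of the job. Several things have the shape of the tray; the one meant has the colours described above.

How it is judged:
On the way, in this order (a step that is already met when the one before it is completed fails the run):
1. the weight lies flat in the tray, let go, while the tall spool is still on its spindle (x of weight in the frame of tray between -0.045 and 0.045 m and y of weight in the frame of tray between -0.045 and 0.045 m and z of weight in the frame of tray between 0 and 0.011 m and angle between weight's own z axis and vertical below 0.12 rad and contact force between the fingers and weight below 0.1 N and distance of spool from where it was at the start of the episode below 0.02 m), for 0.2 s.
2. the tall spool stands upright on the soldering board, let go (x of spool in the frame of board between -0.07 and 0.07 m and y of spool in the frame of board between -0.085 and 0.085 m and z of spool in the frame of board between 0.024 and 0.036 m and angle between spool's own z axis and vertical below 0.1 rad and contact force between the fingers and spool below 0.1 N and linear speed of spool below 0.03 m/s and angular speed of spool below 0.3 rad/s), for 0.2 s.
3. the tall spool lies on both rods of the cradle, let go (x of spool_mid in the frame of cradle between -0.025 and 0.025 m and y of spool_mid in the frame of cradle between -0.01 and 0.01 m and z of spool_mid in the frame of cradle between 0.062 and 0.078 m and angle between the z axis of spool and the x axis of cradle, either way round below 0.12 rad and contact force between the fingers and spool below 0.1 N), for 0.2 s.
At the end, for the whole second after the job is handed in: The tall spool rests on both cradle rods: axis within 0.12 rad of the cradle's x, middle within 25 mm along, 10 mm across and 8 mm in height of the bed point. The weight rests flat (0.12 rad) on the tray floor, within 45 mm of its centre in x and y. Both are let go and at rest (all of step 3 and x of weight in the frame of tray between -0.045 and 0.045 m and y of weight in the frame of tray between -0.045 and 0.045 m and z of weight in the frame of tray between 0 and 0.011 m and angle between weight's own z axis and vertical below 0.12 rad and contact force between the fingers and weight below 0.1 N and linear speed of each of spool, weight below 0.03 m/s and angular speed of each of spool, weight below 0.3 rad/s); the robot touches nothing.
It fails at once if another reel is moved by more than 30 mm (distance of any of reel_squat, reel_flat from where it was at the start of the episode above 0.03 m).
It fails at once if the dish, jar, bottle, brush or screwdriver is moved by more than 30 mm (distance of any of crucible, jar, bottle, brush, driver from where it was at the start of the episode above 0.03 m).
It fails at once if the jar or the bottle is knocked over (angle between any of jar, bottle's own z axis and vertical above 0.5 rad).
It fails at once if the tall spool is dropped: it falls free of the fingers faster than 0.7 m/s, as from over 25 mm (linear speed of spool above 0.7 m/s and contact force between the fingers and spool below 0.1 N).
It fails at once if the weight is dropped: it falls free of the fingers faster than 0.7 m/s, as from over 25 mm (linear speed of weight above 0.7 m/s and contact force between the fingers and weight below 0.1 N).
It also fails if it takes over 72 s, if anything falls off the work surface, if the arm or the gripper's body presses on something with over 40 N, if the wrist force passes 120 N, or if a joint passes its speed limit or range.

## Working session

There is one attempt and no reset: what is moved stays moved. The work goes in short steps, Python scripts to look and compute and a shell command to move; the robot and the scene stay as the last step left them, time stands still between calls to the robot, and variables do not carry over. Pictures are saved under pics/ and viewed, at most 11 in all, crops included, and the job is handed in when it is done.

```bash
mkdir -p pics; cat > h.py <<'E'
import numpy as np, cv2
from bench import ctrl
np.set_printoptions(precision=4,suppress=True)
def ray(cam,u,v):
    c=ctrl.get_calibration(cam);K=np.array(c["mtx"]);T=np.array(c["cam_to_world"])
    d=np.linalg.inv(K)@[u,v,1.]
    return T[:3,3],T[:3,:3]@d
def pt(cam,u,v,z):
    o,d=ray(cam,u,v);return o+d*(z-o[2])/d[2]
def proj(cam,p):
    c=ctrl.get_calibration(cam);K=np.array(c["mtx"]);T=np.linalg.inv(np.array(c["cam_to_world"]))
    q=K@(T[:3,:3]@np.array(p)+T[:3,3]);return q[:2]/q[2]
def tool(p):
    s=ctrl.sense();return np.array(s["orientation"]).T@(np.array(p)-np.array(s["ee_pos"]))
E
python3 - <<'E'
from h import *
for n in("scene","top"):
    cv2.imwrite(f"pics/{n}0.png",ctrl.read_camera(n)); c=ctrl.get_calibration(n);print(n,np.array(c["mtx"]),np.array(c["cam_to_world"]))
s=ctrl.sense();print(s)
E
```

```text
scene [[488.0705   0.     315.9401]
 [  0.     488.0705 243.121 ]
 [  0.       0.       1.    ]] [[ 0.6188  0.5733 -0.537   1.0732]
 [ 0.7855 -0.4532  0.4214 -0.3771]
 [-0.0017 -0.6826 -0.7308  0.8516]
 [ 0.      0.      0.      1.    ]]
top [[613.6853   0.     314.1557]
 [  0.     613.6853 235.6994]
 [  0.       0.       1.    ]] [[-0.0134 -0.9812  0.1925  0.2638]
 [-0.9995  0.0186  0.0253  0.0503]
 [-0.0284 -0.1921 -0.981   1.4009]
 [ 0.      0.      0.      1.    ]]
{'time_s': 0.1, 'joint_positions': array([-1.4242,  0.3338,  0.0399,  1.4662, -0.0134,  1.3433, -0.0585]), 'qd': array([-0.0012, -0.001 , -0.002 , -0.0015, -0.0012,  0.0006, -0.0007]), 'effort': array([  0.0058, -65.7807,   1.341 , -40.4719,  -0.0597,   0.0408,
         0.0001]), 'ee_pos': array([0.1581, 0.6301, 0.2357]), 'orientation': array([[-0.9699,  0.2434, -0.0002],
       [ 0.2434,  0.9699, -0.0014],
       [-0.0001, -0.0014, -1.    ]]), 'force': array([-0.1025,  0.0741, -0.5792]), 'moment': array([-0.035 ,  0.0389, -0.0472]), 'grasp_force': 0.0, 'opening': 0.08701950136140683}
```

View pics/scene0.png

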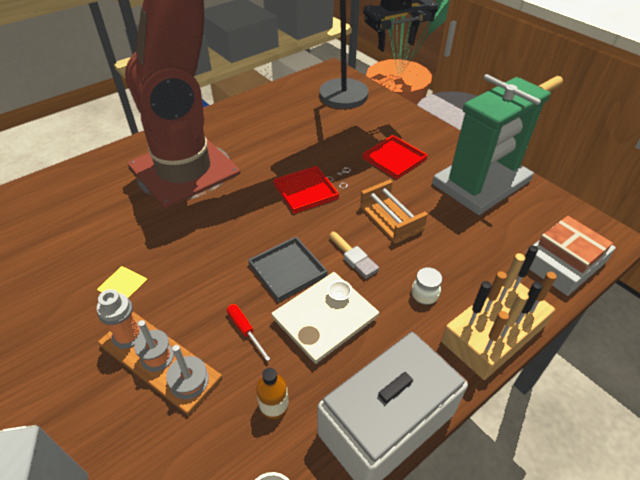

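View pics/top0.png

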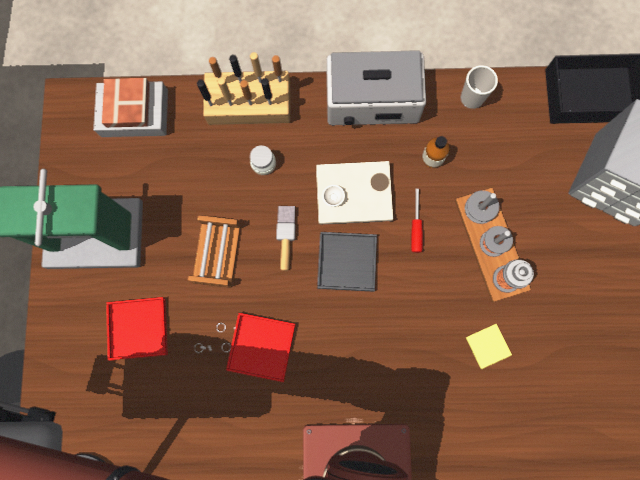

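The scene view shows the weighted spool at (115,310). The steel tray is at (287,268) and the look-alike red trays at (307,190) and (394,156). In the top view they are at weight (518,272), grey tray (348,262), red trays (136,328) and (262,347), board (355,192), and cradle (214,250). Next I'll enlarge the crops.

```bash
python3 - <<'E'
from h import *
t=cv2.imread("pics/top0.png");s=cv2.imread("pics/scene0.png")
a=cv2.resize(t[180:310,450:550],(460,598),interpolation=cv2.INTER_CUBIC) #x4.6
b=cv2.resize(s[280:410,90:165],(340,590),interpolation=cv2.INTER_CUBIC) #x4.53
im=np.zeros((600,800,3),np.uint8);im[:598,:460]=a;im[:590,460:]=b;cv2.imwrite("pics/c1.png",im)
c=cv2.resize(t[150:300,180:400],(800,545),interpolation=cv2.INTER_CUBIC);cv2.imwrite("pics/c2.png",c) #x3.636
E
```

```text
(no output)
```

View pics/c1.png

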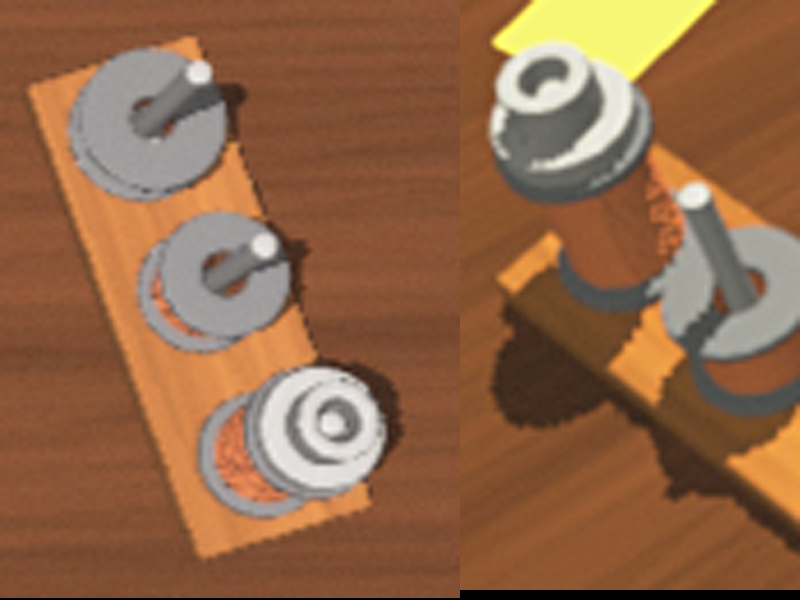

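View pics/c2.png

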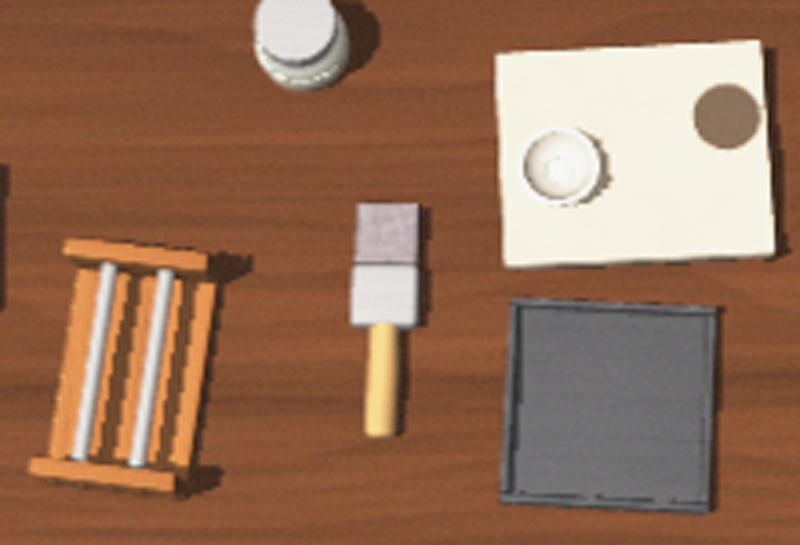

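The c1 crop confirms the choice: the copper spool with the pale weight is at the lower right end of the stand. Weight neck centre is at crop (337,420) and spindle tips at (199,74), (265,246) and (337,422). In c2 the board corners are (497,57), (762,42), (775,257) and (507,267). Tray corners are (512,300), (718,306), (713,512) and (502,505), and the rods run (108,265)-(80,458) and (165,272)-(137,465).

```bash
python3 - <<'E'
from h import *
A=lambda u,v,z:pt("top",450+u/4.6,180+v/4.6,z)
C=lambda u,v,z:pt("top",180+u/3.636,150+v/3.636,z)
S=lambda u,v,z:pt("scene",90+(u-460)/4.53,280+v/4.538,z)
sp=[A(199,74,.136),A(265,246,.136),A(337,422,.136)]
print("spindles",*sp,np.linalg.norm(sp[0]-sp[1]),np.linalg.norm(sp[1]-sp[2]))
print("neck top",A(336,420,.146),"disc",A(320,430,.122),"spoolbase flange top", "scene neck",S(544,78,.146),"scene mid spindle",S(695,196,.136))
def rect(P,n):
    P=np.array(P);print(n,P.mean(0),"sides",[round(float(np.linalg.norm(P[i]-P[(i+1)%4])),4) for i in range(4)],"dir01",P[1]+P[2]-P[0]-P[3], "deg",np.degrees(np.arctan2(*(P[1]+P[2]-P[0]-P[3])[1::-1])))
rect([C(497,57,.03),C(762,42,.03),C(775,257,.03),C(507,267,.03)],"board")
rect([C(512,300,.018),C(718,306,.018),C(713,512,.018),C(502,505,.018)],"tray")
r=[C(108,265,.0438),C(165,272,.0438),C(137,465,.0438),C(80,458,.0438)]
rect(r,"rods")
e=[C(65,240,.055),C(208,257,.055),C(175,490,.055),C(31,473,.055)];rect(e,"endplates outer")
print("dish",C(564,162,.052),"bottle",pt("top",440,143,.12),"jar",pt("top",262,155,.06))
for s in ("wrist",):
  c=ctrl.get_calibration(s);print(np.array(c["cam_to_world"]),c["mtx"])
E
```

```text
spindles [ 0.5901 -0.2962  0.136 ] [ 0.5092 -0.3203  0.136 ] [ 0.4284 -0.3463  0.136 ] 0.08443699665543838 0.08486051349286272
neck top [ 0.428  -0.3428  0.146 ] disc [ 0.4267 -0.3428  0.122 ] spoolbase flange top scene neck [ 0.4282 -0.3443  0.146 ] scene mid spindle [ 0.5093 -0.3202  0.136 ]
board [ 0.6325 -0.009   0.03  ] sides [0.1696, 0.1408, 0.1682, 0.1378] dir01 [ 0.0093 -0.3377  0.    ] deg -88.41965573246881
tray [0.4744 0.0096 0.018 ] sides [0.1299, 0.1301, 0.1307, 0.13] dir01 [-0.0128 -0.2603  0.    ] deg -92.82229253848247
rods [0.5013 0.3123 0.0438] sides [0.0363, 0.122, 0.0357, 0.1222] dir01 [-0.0101 -0.0712  0.    ] deg -98.08175476276743
endplates outer [0.4996 0.3118 0.055 ] sides [0.0903, 0.1459, 0.0891, 0.1464] dir01 [-0.0245 -0.1778  0.    ] deg -97.8371064188679
dish [0.6228 0.0363 0.052 ] bottle [ 0.7159 -0.1937  0.12  ] jar [0.7178 0.2019 0.06  ]
[[ 0.2433  0.9309  0.2725  0.0836]
 [ 0.97   -0.2332 -0.0693  0.6482]
 [-0.0009  0.2812 -0.9597  0.384 ]
 [ 0.      0.      0.      1.    ]] [[371.6483   0.     321.4541]
 [  0.     371.6483 235.6978]
 [  0.       0.       1.    ]]
```

```bash
cat >> h.py <<'E'
from scipy.spatial.transform import Rotation as Ro
def down(deg):
    a=np.radians(deg);c,s=np.cos(a),np.sin(a)
    return np.array([[-s,c,0],[c,s,0],[0,0,-1.]])
def plan(*wps):
    "world waypoints (pos,R or None) -> delta in present tool axes"
    s=ctrl.sense();R=np.array(s["orientation"]);p=np.array(s["ee_pos"])
    for q,Rt in wps:
        rv=Ro.from_matrix(R.T@(R if Rt is None else Rt)).as_rotvec()
        d=R.T@(np.array(q)-p);print(d,rv,"dist",round(float(np.linalg.norm(d)),3))
def st():
    s=ctrl.sense();print(s["time_s"],s["ee_pos"],s["joint_positions"],"f",s["force"],s["opening"],s["grasp_force"]);print(s["orientation"])
E
python3 - <<'E'
from h import *
plan(((.42,.48,.26),down(45)),((.60,.15,.26),down(14)),((.60,-.12,.26),down(-11)),((.428,-.344,.22),down(-39)))
E
```

```text
[-0.2905 -0.0818 -0.0241] [-0.0014  0.0005  0.5395] dist 0.303
[-0.5454 -0.3581 -0.0237] [-0.0012  0.0009  1.0806] dist 0.653
[-0.6111 -0.62   -0.0233] [-0.0011  0.0012  1.5169] dist 0.871
[-0.4988 -0.8791  0.0171] [-0.0008  0.0015  2.0056] dist 1.011
```

The manual's scale: shifts go in shares of 0.6 m and turns go in shares of 90 degrees. Converting my numbers, -0.545 m / 0.6 = -0.9083, -0.358 m / 0.6 = -0.5967, 1.08 rad / 1.5708 = 0.6875.

```bash
python3 -m creep '[[[-0.2417,-0.0667,-0.0333,0,0,0.1719,0.087],[-0.2417,-0.0667,-0.0333,0,0,0.1719,0.087],[-0.4833,-0.1333,-0.04,0,0,0.3438,0.087],[-0.4833,-0.1333,-0.04,0,0,0.3438,0.087],[-0.4833,-0.1333,-0.04,0,0,0.3438,0.087],[-0.9083,-0.5967,-0.04,0,0,0.6875,0.087],[-0.9083,-0.5967,-0.04,0,0,0.6875,0.087],[-0.9083,-0.5967,-0.04,0,0,0.6875,0.087],[-0.9083,-0.5967,-0.04,0,0,0.6875,0.087],[-0.9083,-0.5967,-0.04,0,0,0.6875,0.087]]]' 30
python3 - <<'E'
from h import *
st()
plan(((.60,.05,.26),down(0)),((.60,-.12,.26),down(-15)),((.428,-.344,.22),down(-39)))
E
```

```text
time_s: 1.1
ee_pos: [0.5085, 0.2943, 0.2593]
orientation: [[-0.239, 0.971, -0.0], [0.971, 0.239, -0.0], [0.0, -0.0, -1.0]]
force: [0.5, 0.7, 0.7]
opening: 0.0874
grasp_force: 0.0
1.1 [0.5085 0.2943 0.2593] [-0.9724  0.2004  0.4355  1.6083 -0.0863  1.3522 -0.2841] f [0.5182 0.682  0.7256] 0.08738362525542676 0.0
[[-0.2394  0.9709 -0.0003]
 [ 0.9709  0.2394 -0.0001]
 [ 0.     -0.0003 -1.    ]]
[-0.2591  0.0303 -0.0008] [-0.0003  0.      0.2417] dist 0.261
[-0.4242 -0.0104 -0.0007] [-0.0003  0.0001  0.5035] dist 0.424
[-0.6005 -0.231   0.0393] [-0.0003  0.0001  0.9224] dist 0.645
```

Converted, -0.6 m / 0.6 = -1, -0.42 m / 0.6 = -0.7, 0.92 rad / 1.5708 = 0.5857.

```bash
python3 -m creep '[[[-0.4333,0.05,0,0,0,0.1528,0.087],[-0.4333,0.05,0,0,0,0.1528,0.087],[-0.4333,0.05,0,0,0,0.1528,0.087],[-0.4333,0.05,0,0,0,0.1528,0.087],[-0.4333,0.05,0,0,0,0.1528,0.087],[-0.7,-0.0167,0,0,0,0.3183,0.087],[-0.7,-0.0167,0,0,0,0.3183,0.087],[-0.7,-0.0167,0,0,0,0.3183,0.087],[-0.7,-0.0167,0,0,0,0.3183,0.087],[-1,-0.385,0.05,0,0,0.5857,0.087]]]'
python3 - <<'E'
from h import *
st()
plan(((.428,-.344,.20),down(-39)),)
E
```

```text
time_s: 2.1
ee_pos: [0.5722, -0.153, 0.2538]
orientation: [[0.392, 0.92, 0.001], [0.92, -0.392, -0.001], [-0.001, 0.001, -1.0]]
force: [-0.5, 0.2, 0.6]
opening: 0.087
grasp_force: 0.0
2.1 [ 0.5722 -0.153   0.2538] [-0.4602  0.2493  0.7785  1.6182 -0.1779  1.3466 -0.0605] f [-0.5229  0.1855  0.6411] 0.08700174537558196 0.0
[[ 0.3921  0.9199  0.0006]
 [ 0.9199 -0.3921 -0.0009]
 [-0.0006  0.001  -1.    ]]
[-0.2322 -0.0578  0.0539] [0.001  0.0005 0.2778] dist 0.245
```

Converted, -0.232 m / 0.6 = -0.3867, -0.058 m / 0.6 = -0.0967, 0.28 rad / 1.5708 = 0.1783.

```bash
python3 -m creep '[[[-0.3867,-0.0967,0.09,0,0,0.1783,0.087],[-0.3867,-0.0967,0.09,0,0,0.1783,0.087],[-0.3867,-0.0967,0.09,0,0,0.1783,0.087],[-0.3867,-0.0967,0.09,0,0,0.1783,0.087],[-0.3867,-0.0967,0.09,0,0,0.1783,0.087],[-0.3867,-0.0967,0.09,0,0,0.1783,0.087],[-0.3867,-0.0967,0.09,0,0,0.1783,0.087]]]'
python3 - <<'E'
from h import *
st()
cv2.imwrite("pics/w1.png",ctrl.read_camera("wrist"))
plan(((.428,-.344,.139),down(-39)),)
# fisheye projection of expected points
c=ctrl.get_calibration("wrist");K=np.array(c["mtx"]);T=np.linalg.inv(np.array(c["cam_to_world"]))
for p in [(.428,-.344,.146),(.428,-.3445,.136),(.5092,-.3203,.136),(.5901,-.2962,.136)]:
    q=T[:3,:3]@np.array(p)+T[:3,3];th=np.arctan2(np.hypot(q[0],q[1]),q[2]);k=K[0,0]*th/np.hypot(q[0],q[1]);print(p,K[0,2]+k*q[0],K[1,2]+k*q[1])
E
```

```text
time_s: 2.8
ee_pos: [0.4247, -0.3444, 0.2]
orientation: [[0.635, 0.773, -0.0], [0.773, -0.635, 0.0], [0.0, -0.001, -1.0]]
force: [0.8, 1.0, -0.7]
opening: 0.0869
grasp_force: 0.0
2.8 [ 0.4247 -0.3444  0.2   ] [-0.2262  0.1983  0.942   1.8034 -0.1702  1.2259  0.0767] f [ 0.7704  0.9699 -0.6958] 0.08685424976833306 0.0
[[ 0.6348  0.7727 -0.0004]
 [ 0.7727 -0.6348  0.0005]
 [ 0.0001 -0.0006 -1.    ]]
[0.0008 0.0021 0.0611] [-0.0004 -0.0004 -0.0044] dist 0.061
(0.428, -0.344, 0.146) 323.7131381199513 263.40513597165466
(0.428, -0.3445, 0.136) 324.14952180501604 258.2182571482257
(0.5092, -0.3203, 0.136) 406.9672015504753 142.49090909856093
(0.5901, -0.2962, 0.136) 482.5627926449034 34.45314588134207
```

View pics/w1.png

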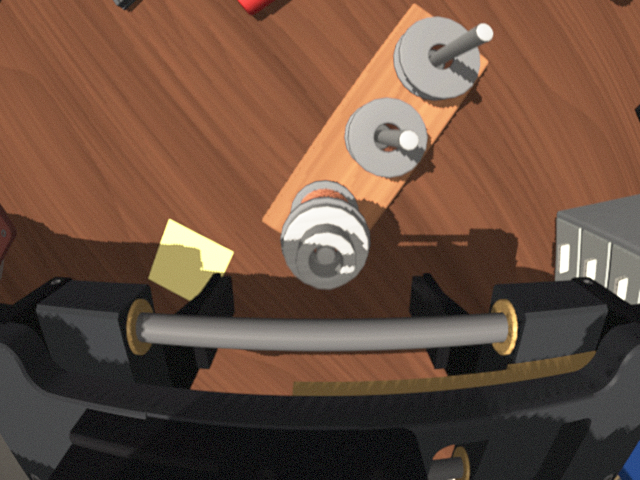

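The wrist view shows the weight centred at (326,257) and spindle tips at (409,139) and (484,33). All are within about 2 mm of my estimates. I'll descend onto the neck, grip and lift.

Converted, 0.0605 m / 0.6 = 0.1008, 0.002 m / 0.6 = 0.0033.

```bash
python3 -m creep '[[[0.0017,0.0033,0.05,0,0,0,0.087],[0.0017,0.0033,0.0833,0,0,0,0.06],[0.0017,0.0033,0.1008,0,0,0,0.05],[0.0017,0.0033,0.1008,0,0,0,0.03],[0.0017,0.0033,0.1008,0,0,0,0.02],[0.0017,0.0033,0.1008,0,0,0,0.02],[0.0017,0.0033,0.1008,0,0,0,0.02],[0.0017,0.0033,0.1008,0,0,0,0.02]]]' 30
python3 -m creep '[[[0,0,-0.0333,0,0,0,0.02],[0,0,-0.0833,0,0,0,0.02],[0,0,-0.1417,0,0,0,0.02]]]'
python3 - <<'E'
from h import *
plan(((.45,-.20,.23),down(-24)),((.474,.010,.20),down(-3)),((.474,.010,.036),down(-3)))
st()
E
```

```text
time_s: 3.65
ee_pos: [0.4281, -0.3445, 0.1403]
orientation: [[0.633, 0.774, 0.001], [0.774, -0.633, -0.0], [0.0, 0.001, -1.0]]
force: [-0.0, 0.1, 0.3]
opening: 0.0387
grasp_force: 0.0
time_s: 3.95
ee_pos: [0.4269, -0.3438, 0.2248]
orientation: [[0.633, 0.774, -0.002], [0.774, -0.633, 0.001], [-0.001, -0.002, -1.0]]
force: [0.7, -0.2, -3.8]
opening: 0.0343
grasp_force: 30.0
[ 0.1259 -0.0731 -0.0051] [-0.0025  0.0004 -0.2666] dist 0.146
[ 0.3037 -0.1874  0.025 ] [-0.0025 -0.     -0.6331] dist 0.358
[ 0.3039 -0.187   0.189 ] [-0.0025 -0.     -0.6331] dist 0.404
3.95 [ 0.4269 -0.3438  0.2248] [-0.2432  0.1789  0.9519  1.7661 -0.1512  1.2766  0.0602] f [ 0.655  -0.2014 -3.8239] 0.03432598624305547 29.980262769386172
[[ 0.633   0.7741 -0.0023]
 [ 0.7741 -0.633   0.0009]
 [-0.0007 -0.0024 -1.    ]]
```

Converted, 0.304 m / 0.6 = 0.5067, 0.126 m / 0.6 = 0.21, -0.633 rad / 1.5708 = -0.403.

```bash
python3 -m creep '[[[0.07,-0.04,0,0,0,-0.0573,0.02],[0.14,-0.08,0,0,0,-0.1146,0.02],[0.21,-0.1217,0,0,0,-0.1719,0.02],[0.275,-0.1667,0,0,0,-0.2292,0.02],[0.3417,-0.2083,0,0,0,-0.2865,0.02],[0.4083,-0.25,0.0167,0,0,-0.3438,0.02],[0.4667,-0.2867,0.0333,0,0,-0.382,0.02],[0.5067,-0.3117,0.0417,0,0,-0.403,0.02],[0.5067,-0.3117,0.0417,0,0,-0.403,0.02],[0.5067,-0.3117,0.0417,0,0,-0.403,0.02]]]'
python3 - <<'E'
from h import *
st()
s=ctrl.read_camera("scene");p=proj("scene",ctrl.sense()["ee_pos"]);print(p)
x,y=map(int,p);x0,y0=max(x-60,0),max(y-50,0)
cv2.imwrite("pics/s1.png",cv2.resize(s[y0:y0+120,x0:x0+130],None,fx=4.5,fy=4.5,interpolation=cv2.INTER_CUBIC));print(x0,y0)
plan(((.474,.010,.038),down(-3)))
E
```

```text
time_s: 4.95
ee_pos: [0.4752, 0.0091, 0.1995]
orientation: [[0.052, 0.999, -0.001], [0.999, -0.052, -0.001], [-0.001, -0.001, -1.0]]
force: [0.4, -0.9, -3.4]
opening: 0.035
grasp_force: 30.0
4.95 [0.4752 0.0091 0.1995] [-0.7025 -0.0246  0.5881  1.9494  0.0155  1.2135 -0.1721] f [ 0.3807 -0.8626 -3.4176] 0.034964701755871304 29.980520540848374
[[ 0.0522  0.9986 -0.0007]
 [ 0.9986 -0.0522 -0.001 ]
 [-0.001  -0.0007 -1.    ]]
[282.3101 206.3027]
222 156
[ 0.0018 -0.0014  0.1617] [-0.0002  0.0007 -0.0015] dist 0.162
```

View pics/s1.png

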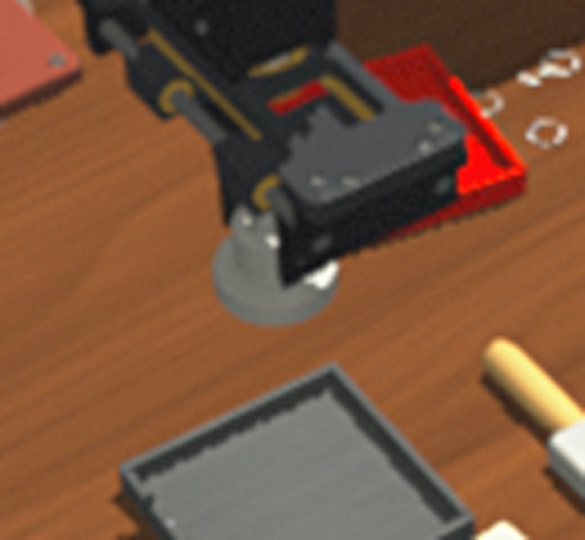

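The weight hangs level with its disc at crop (275,285), and the steel tray is straight below at (300,470). I'll lower it, watching the force.

Converted, 0.138 m / 0.6 = 0.23, 0.13 m / 0.6 = 0.2167.

```bash
python3 -m creep '[[[0.0033,-0.0017,0.0667,0,0,0,0.02],[0.0033,-0.0017,0.1333,0,0,0,0.02],[0.0033,-0.0017,0.1917,0,0,0,0.02],[0.0033,-0.0017,0.2167,0,0,0,0.02],[0.0033,-0.0017,0.23,0,0,0,0.02],[0.0033,-0.0017,0.23,0,0,0,0.02]]]'
python3 -m creep '[[[0,0,0.0067,0,0,0,0.02],[0,0,0.0133,0,0,0,0.02],[0,0,0.0133,0,0,0,0.02]]]' | grep -E 'ee|force'
python3 -m creep '[[[0,0,0.005,0,0,0,0.02],[0,0,0.01,0,0,0,0.02],[0,0,0.01,0,0,0,0.02]]]' | grep -E 'ee|force'
```

```text
time_s: 5.6
ee_pos: [0.4743, 0.0103, 0.0614]
orientation: [[0.054, 0.999, -0.001], [0.999, -0.054, -0.001], [-0.001, -0.001, -1.0]]
force: [-0.3, -0.2, -3.3]
opening: 0.0347
grasp_force: 30.0
ee_pos: [0.4746, 0.0115, 0.0539]
force: [0.8, 0.4, -3.5]
grasp_force: 30.0
ee_pos: [0.4742, 0.0115, 0.0474]
force: [0.3, 0.3, -3.7]
grasp_force: 30.0
```

Converted, 0.005 m / 0.6 = 0.0083, 0.003 m / 0.6 = 0.005.

```bash
for i in 1; do python3 -m creep '[[[0,0,0.005,0,0,0,0.02],[0,0,0.0083,0,0,0,0.02],[0,0,0.0083,0,0,0,0.02]]]' | grep -E 'ee|^force'; done
python3 -m creep '[[[0,0,0.0033,0,0,0,0.02],[0,0,0.0067,0,0,0,0.02],[0,0,0.0067,0,0,0,0.02]]]' | grep -E 'ee|^force'
```

```text
ee_pos: [0.4742, 0.0114, 0.0424]
force: [0.2, 0.7, -4.3]
ee_pos: [0.4748, 0.0113, 0.0406]
force: [-11.7, -2.0, 31.4]
```

Converted, -0.003 m / 0.6 = -0.005.

```bash
python3 -m creep '[[[0,0,-0.005,0,0,0,0.02],[0,0,-0.005,0,0,0,0.02]]]' | grep -E 'ee|^force'
python3 -m creep '[[[0,0,0,0,0,0,0.045],[0,0,0,0,0,0,0.06],[0,0,0,0,0,0,0.087],[0,0,0,0,0,0,0.087],[0,0,-0.05,0,0,0,0.087],[0,0,-0.1167,0,0,0,0.087],[0,0,-0.1833,0,0,0,0.087],[0,0,-0.2583,0,0,0,0.087]]]'
python3 - <<'E'
from h import *
plan(((.45,-.17,.235),down(-20)),((.428,-.3455,.20),down(-39)))
st()
t=ctrl.read_camera("top");cv2.imwrite("pics/t1.png",cv2.resize(t[180:310,310:540],(800,452),interpolation=cv2.INTER_CUBIC))
E
```

```text
ee_pos: [0.4748, 0.0115, 0.042]
force: [0.8, -0.5, -3.7]
time_s: 7.8
ee_pos: [0.4738, 0.0112, 0.1979]
orientation: [[0.052, 0.999, -0.001], [0.999, -0.052, -0.0], [-0.0, -0.001, -1.0]]
force: [1.4, 0.8, 0.0]
opening: 0.085
grasp_force: 0.0
[-0.1822 -0.0144 -0.037 ] [-0.0007  0.0006  0.2967] dist 0.187
[-0.3586 -0.0271 -0.0019] [-0.0006  0.0007  0.6284] dist 0.36
7.8 [0.4738 0.0112 0.1979] [-0.7217 -0.0274  0.6021  1.9548  0.017   1.2102 -0.178 ] f [1.4386 0.7766 0.002 ] 0.08504046501313205 0.0
[[ 0.0523  0.9986 -0.0008]
 [ 0.9986 -0.0523 -0.0004]
 [-0.0005 -0.0008 -1.    ]]
```

View pics/t1.png

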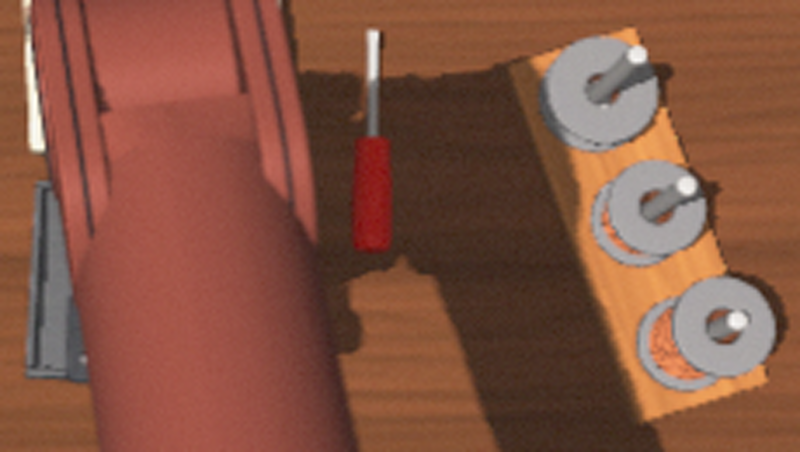

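The weight is out of the gripper (force 0). The spool's top flange shows at crop (724,326) and its spindle tip at (737,321).

Converted, -0.3586 m / 0.6 = -0.5977, -0.32 m / 0.6 = -0.5333, 0.628 rad / 1.5708 = 0.3998.

```bash
python3 -m creep '[[[-0.075,-0.0067,-0.0167,0,0,0.0509,0.087],[-0.15,-0.0133,-0.0333,0,0,0.1019,0.087],[-0.225,-0.02,-0.05,0,0,0.1528,0.087],[-0.3033,-0.025,-0.0567,0,0,0.2037,0.087],[-0.3833,-0.03,-0.05,0,0,0.2546,0.087],[-0.4583,-0.035,-0.0333,0,0,0.3056,0.087],[-0.5333,-0.04,-0.0167,0,0,0.3565,0.087],[-0.5977,-0.045,-0.0033,0,0,0.3998,0.087],[-0.5977,-0.045,-0.0033,0,0,0.3998,0.087],[-0.5977,-0.045,-0.0033,0,0,0.3998,0.087]]]'
python3 - <<'E'
from h import *
c=pt("top",310+724/3.478,180+326/3.478,.108);print(c,pt("top",310+737/3.478,180+321/3.478,.136))
plan(((*c[:2],.099),down(-39)))
st()
w=ctrl.read_camera("wrist");cv2.imwrite("pics/w2.png",w)
E
```

```text
time_s: 8.85
ee_pos: [0.4281, -0.346, 0.1982]
orientation: [[0.63, 0.776, -0.002], [0.776, -0.63, -0.001], [-0.001, -0.001, -1.0]]
force: [0.3, 0.8, 0.2]
opening: 0.0869
grasp_force: 0.0
[ 0.428  -0.3442  0.108 ] [ 0.4273 -0.3435  0.136 ]
[ 0.0015 -0.0011  0.0992] [-0.0009  0.0015 -0.0013] dist 0.099
8.85 [ 0.4281 -0.346   0.1982] [-0.2697  0.2272  1.0042  1.7984 -0.2017  1.2272  0.1095] f [0.2823 0.8424 0.171 ] 0.08687743492366949 0.0
[[ 0.6304  0.7763 -0.0016]
 [ 0.7763 -0.6304 -0.0006]
 [-0.0015 -0.0009 -1.    ]]
```

Converted, 0.099 m / 0.6 = 0.165, 0.085 m / 0.6 = 0.1417.

```bash
python3 -m creep '[[[0.0025,-0.0017,0.075,0,0,0,0.087],[0.0025,-0.0017,0.1417,0,0,0,0.087],[0.0025,-0.0017,0.165,0,0,0,0.087],[0.0025,-0.0017,0.165,0,0,0,0.07],[0.0025,-0.0017,0.165,0,0,0,0.05],[0.0025,-0.0017,0.165,0,0,0,0.05],[0.0025,-0.0017,0.165,0,0,0,0.05],[0.0025,-0.0017,0.165,0,0,0,0.05],[0.0025,-0.0017,0.165,0,0,0,0.05],[0.0025,-0.0017,0.165,0,0,0,0.05]]]' 40
python3 -m creep '[[[0,0,0,0,0,0,0.05],[0,0,0,0,0,0,0.05]]]'
```

```text
time_s: 9.9
ee_pos: [0.4295, -0.3437, 0.1011]
orientation: [[0.629, 0.778, 0.002], [0.778, -0.629, 0.0], [0.001, 0.001, -1.0]]
force: [-2.7, 3.4, 9.6]
opening: 0.0609
grasp_force: 40.1
time_s: 10.1
ee_pos: [0.4295, -0.3437, 0.1011]
orientation: [[0.629, 0.778, 0.002], [0.778, -0.629, 0.0], [0.001, 0.001, -1.0]]
force: [-2.3, 2.6, 10.1]
opening: 0.0607
grasp_force: 40.1
```

Converted, -0.16 m / 0.6 = -0.2667, -0.14 m / 0.6 = -0.2333.

```bash
python3 -m creep '[[[0,0,-0.0333,0,0,0,0.05],[0,0,-0.0833,0,0,0,0.05],[0,0,-0.1333,0,0,0,0.05],[0,0,-0.1833,0,0,0,0.05],[0,0,-0.2333,0,0,0,0.05],[0,0,-0.2667,0,0,0,0.05]]]'
python3 - <<'E'
from h import *
plan(((.50,-.2,.265),down(-22)),((.634,-.051,.25),down(-5)),((.634,-.051,.115),down(-5)))
st()
E
```

```text
time_s: 10.7
ee_pos: [0.4289, -0.3438, 0.2618]
orientation: [[0.629, 0.777, 0.002], [0.777, -0.629, -0.0], [0.001, 0.002, -1.0]]
force: [-0.1, -0.5, -5.3]
opening: 0.0609
grasp_force: 40.1
[ 0.1565 -0.0352 -0.0031] [ 0.0017 -0.0007 -0.2965] dist 0.16
[ 0.3566 -0.0248  0.0121] [ 0.0018 -0.0005 -0.5932] dist 0.358
[ 0.3564 -0.025   0.1471] [ 0.0018 -0.0005 -0.5932] dist 0.386
10.7 [ 0.4289 -0.3438  0.2618] [-0.3204  0.1598  1.0329  1.7137 -0.1416  1.3462  0.0579] f [-0.0697 -0.5349 -5.296 ] 0.06087597238907018 40.09094034321606
[[ 0.6292  0.7773  0.0018]
 [ 0.7773 -0.6292 -0.0002]
 [ 0.0009  0.0015 -1.    ]]
```

Converted, 0.3566 m / 0.6 = 0.5943, -0.03 m / 0.6 = -0.05, -0.23 rad / 1.5708 = -0.1464.

```bash
python3 -m creep '[[[0.0667,-0.0167,0,0,0,-0.0446,0.05],[0.1417,-0.0333,0,0,0,-0.0955,0.05],[0.2167,-0.05,0,0,0,-0.1464,0.05],[0.2917,-0.055,0,0,0,-0.1974,0.05],[0.3667,-0.055,0,0,0,-0.2419,0.05],[0.4417,-0.05,0,0,0,-0.2865,0.05],[0.5167,-0.0467,0.0083,0,0,-0.331,0.05],[0.5667,-0.0433,0.0167,0,0,-0.3629,0.05],[0.5943,-0.0417,0.02,0,0,-0.3775,0.05],[0.5943,-0.0417,0.02,0,0,-0.3775,0.05]]]'
python3 -m creep '[[[0,0,0.05,0,0,0,0.05],[0,0,0.1,0,0,0,0.05],[0,0,0.15,0,0,0,0.05],[0,0,0.1917,0,0,0,0.05],[0,0,0.2083,0,0,0,0.05],[0,0,0.2083,0,0,0,0.05]]]'
python3 -m creep '[[[0,0,0.0033,0,0,0,0.05],[0,0,0.0067,0,0,0,0.05],[0,0,0.0067,0,0,0,0.05]]]' | grep -E "ee|^force"
python3 - <<'E'
from h import *
w=ctrl.read_camera("scene");cv2.imwrite("pics/s2.png",w)
E
```

```text
time_s: 11.7
ee_pos: [0.6344, -0.0478, 0.2466]
orientation: [[0.083, 0.997, -0.002], [0.997, -0.083, -0.0], [-0.0, -0.002, -1.0]]
force: [-0.1, 1.0, -5.0]
opening: 0.0608
grasp_force: 40.2
time_s: 12.3
ee_pos: [0.6326, -0.0515, 0.122]
orientation: [[0.089, 0.996, -0.002], [0.996, -0.089, -0.001], [-0.001, -0.002, -1.0]]
force: [-0.2, 0.5, -4.0]
opening: 0.0609
grasp_force: 40.1
ee_pos: [0.6342, -0.0505, 0.1196]
force: [0.7, 0.2, -4.8]
```

Expected contact is at about 0.113.

Converted, 0.004 m / 0.6 = 0.0067, 0.002 m / 0.6 = 0.0033.

```bash
python3 -m creep '[[[0,0,0.0033,0,0,0,0.05],[0,0,0.0067,0,0,0,0.05],[0,0,0.0067,0,0,0,0.05]]]' | grep -E "ee|^force"
python3 -m creep '[[[0,0,0.0025,0,0,0,0.05],[0,0,0.0033,0,0,0,0.05],[0,0,0.0033,0,0,0,0.05]]]' | grep -E "ee|^force"
```

```text
ee_pos: [0.6336, -0.0504, 0.1144]
force: [-0.5, 0.0, -4.6]
ee_pos: [0.6338, -0.0512, 0.1134]
force: [-4.0, -1.6, 5.3]
```

Converted, -0.15 m / 0.6 = -0.25, -0.1 m / 0.6 = -0.1667.

```bash
python3 -m creep '[[[0,0,0,0,0,0,0.065],[0,0,0,0,0,0,0.075],[0,0,0,0,0,0,0.087],[0,0,0,0,0,0,0.087],[0,0,0,0,0,0,0.087],[0,0,-0.0333,0,0,0,0.087],[0,0,-0.1,0,0,0,0.087],[0,0,-0.1667,0,0,0,0.087],[0,0,-0.25,0,0,0,0.087]]]'
python3 - <<'E'
from h import *
st()
s=ctrl.read_camera("scene");t=ctrl.read_camera("top")
im=np.zeros((600,800,3),np.uint8)
im[:600,:500]=cv2.resize(s[220:370,240:365],(500,600),interpolation=cv2.INTER_CUBIC)
im[:300,500:800]=cv2.resize(t[160:300,305:445],(300,300))
cv2.imwrite("pics/s3.png",im)
E
```

```text
time_s: 14.15
ee_pos: [0.633, -0.0502, 0.2631]
orientation: [[0.087, 0.996, -0.002], [0.996, -0.087, -0.0], [-0.0, -0.002, -1.0]]
force: [0.9, -0.1, 0.6]
opening: 0.0869
grasp_force: 0.0
14.15 [ 0.633  -0.0502  0.2631] [-0.5715  0.353   0.7634  1.4932 -0.2447  1.3956  0.1171] f [ 0.8543 -0.109   0.6238] 0.08688420665782577 0.0
[[ 0.087   0.9962 -0.0021]
 [ 0.9962 -0.087  -0.0002]
 [-0.0004 -0.002  -1.    ]]
```

View pics/s3.png

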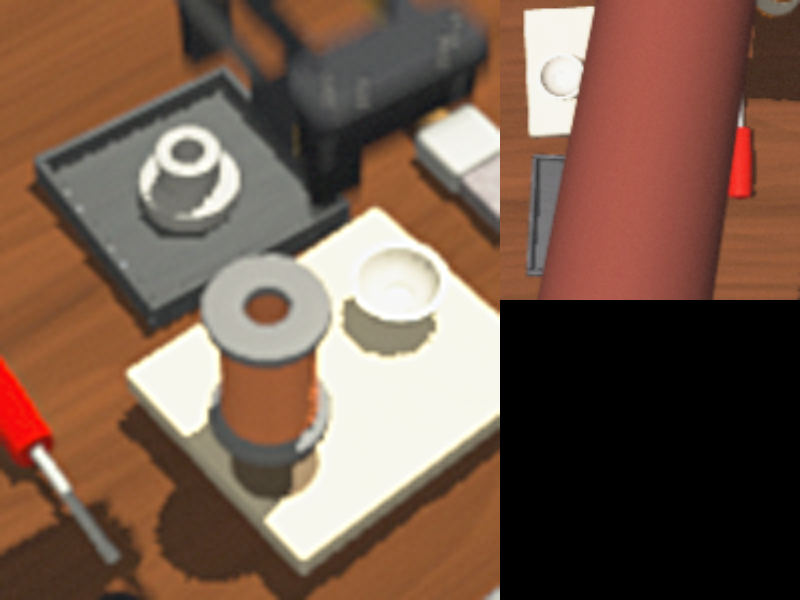

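The steel tray holds the weight flat at crop (190,175). The spool stands upright on the board's clear half, flange centre at crop (267,306), with the dish at (400,285) undisturbed. Next I'll regrasp from the robot's left, tool about 20° below horizontal and pointing at az -45°.

```bash
cat >> h.py <<'E'
def tilt(psi,deg):
    "tool down at yaw psi, then tilted by deg about its own y"
    return down(psi)@Ro.from_euler("y",deg,degrees=True).as_matrix()
E
python3 - <<'E'
from h import *
c=pt("scene",240+267/4,220+306/4,.12);print("spool",c)
plan(((.53,.06,.28),down(45)),((.53,.06,.28),tilt(45,-70)))
print(tilt(45,-70))
E
```

```text
spool [ 0.6318 -0.0527  0.12  ]
[ 0.1017 -0.1158 -0.0113] [ 0.01    0.0032 -0.8728] dist 0.154
[ 0.1017 -0.1158 -0.0113] [-0.5224 -1.1361 -0.7647] dist 0.154
[[-0.2418  0.7071  0.6645]
 [ 0.2418  0.7071 -0.6645]
 [-0.9397  0.     -0.342 ]]
```

The manual's scale: shifts go in shares of 0.6 m and turns go in shares of 90 degrees. Converting my numbers, -0.116 m / 0.6 = -0.1933, -0.115 m / 0.6 = -0.1917, -0.15 rad / 1.5708 = -0.0955.

```bash
python3 -m creep '[[[0.0333,-0.0333,-0.0167,0,0,-0.0955,0.087],[0.0667,-0.0833,-0.02,0,0,-0.191,0.087],[0.1,-0.1333,-0.02,0,0,-0.2865,0.087],[0.1333,-0.1667,-0.02,0,0,-0.382,0.087],[0.1667,-0.1917,-0.02,0,0,-0.4775,0.087],[0.17,-0.1933,-0.02,0,0,-0.5558,0.087]]]'
python3 -m creep '[[[0,0,0,0,-0.0955,0,0.087],[0,0,0,0,-0.191,0,0.087],[0,0,0,0,-0.2865,0,0.087],[0,0,0,0,-0.382,0,0.087],[0,0,0,0,-0.4775,0,0.087],[0,0,0,0,-0.573,0,0.087]]]'
python3 - <<'E'
from h import *
st()
E
```

```text
time_s: 14.85
ee_pos: [0.5257, 0.0647, 0.2748]
orientation: [[-0.715, 0.699, 0.0], [0.699, 0.715, 0.002], [0.001, 0.002, -1.0]]
force: [0.1, -0.2, 0.7]
opening: 0.0869
grasp_force: 0.0
time_s: 15.45
ee_pos: [0.5273, 0.0625, 0.2758]
orientation: [[-0.436, 0.705, 0.56], [0.438, 0.71, -0.552], [-0.787, 0.005, -0.617]]
force: [-0.7, -0.4, -0.0]
opening: 0.0867
grasp_force: 0.0
15.45 [0.5273 0.0625 0.2758] [-0.9969 -0.072   0.212   2.1294  0.9814  1.2776 -0.402 ] f [-0.7465 -0.4244 -0.0169] 0.08666782336529064 0.0
[[-0.4357  0.7045  0.5602]
 [ 0.4376  0.7096 -0.5522]
 [-0.7866  0.0046 -0.6175]]
```

Converted, -0.325 rad / 1.5708 = -0.2069.

```bash
python3 -m creep '[[[0,0,0,0,-0.0955,0,0.087],[0,0,0,0,-0.191,0,0.087],[0,0,0,0,-0.2069,0,0.087],[0,0,0,0,-0.2069,0,0.087]]]'
python3 - <<'E'
from h import *
st()
R=tilt(45,-70);g=np.array([.633,-.0517,.083])+.003*R[:,2]
plan((g-.12*R[:,2],R),(g-.12*R[:,2]+[0,0,.06],R),(g,R))
E
```

```text
time_s: 15.85
ee_pos: [0.5268, 0.0613, 0.2735]
orientation: [[-0.244, 0.707, 0.664], [0.238, 0.708, -0.665], [-0.94, -0.004, -0.341]]
force: [0.6, 0.3, 0.3]
opening: 0.0871
grasp_force: 0.0
15.85 [0.5268 0.0613 0.2735] [-1.0487  0.0783  0.1453  2.2283  1.2243  1.4172 -0.7244] f [0.647 0.263 0.256] 0.08706676653525196 0.0
[[-0.2438  0.7065  0.6643]
 [ 0.2384  0.7077 -0.6651]
 [-0.9401 -0.0038 -0.341 ]]
[ 0.1262 -0.0043  0.0937] [-0.0006  0.0011  0.0038] dist 0.157
[ 0.0698 -0.0045  0.0732] [-0.0006  0.0011  0.0038] dist 0.101
[ 0.1263 -0.0042  0.2137] [-0.0006  0.0011  0.0038] dist 0.248
```

Converted, 0.126 m / 0.6 = 0.21, 0.1 m / 0.6 = 0.1667.

```bash
python3 -m creep '[[[0.05,-0.0033,0.0583,0,0,0,0.087],[0.1167,-0.0075,0.1217,0,0,0,0.087],[0.1667,-0.0075,0.1383,0,0,0,0.087],[0.21,-0.0067,0.1567,0,0,0,0.087],[0.21,-0.0067,0.1567,0,0,0,0.087],[0.21,-0.0067,0.1567,0,0,0,0.087]]]'
python3 - <<'E'
from h import *
st()
R=tilt(45,-70);g=np.array([.633,-.0517,.083])+.003*R[:,2]
plan((g,R))
s=ctrl.read_camera("scene")
cv2.imwrite("pics/s4.png",cv2.resize(s[180:360,210:410],(667,600),interpolation=cv2.INTER_CUBIC))
E
```

```text
time_s: 16.45
ee_pos: [0.5574, 0.0258, 0.1257]
orientation: [[-0.239, 0.708, 0.664], [0.241, 0.706, -0.666], [-0.941, 0.001, -0.339]]
force: [0.3, -0.2, 0.6]
opening: 0.0869
grasp_force: 0.0
16.45 [0.5574 0.0258 0.1257] [-0.9763  0.4021  0.1951  2.2889  1.3641  1.1998 -1.0771] f [ 0.2688 -0.1791  0.5784] 0.0869140515747031 0.0
[[-0.239   0.7082  0.6643]
 [ 0.2409  0.706  -0.666 ]
 [-0.9407  0.0009 -0.3394]]
[ 0.0035 -0.0012  0.1194] [-0.0011  0.0028 -0.0014] dist 0.119
```

View pics/s4.png

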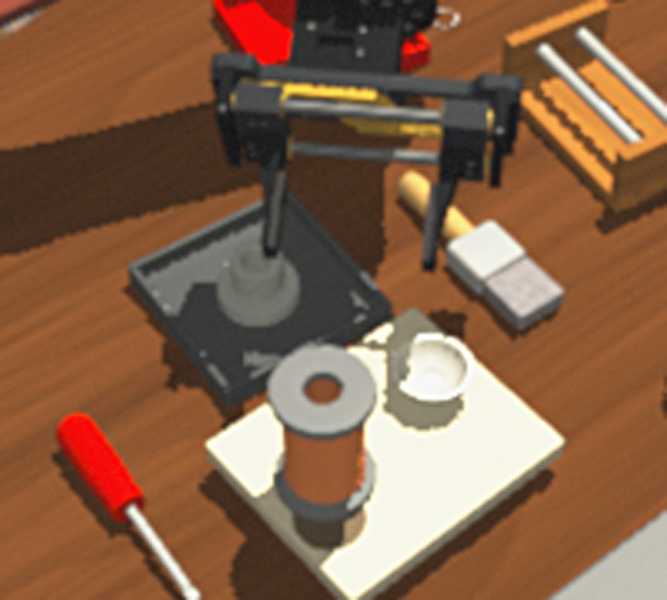

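The open fingers, tips at crop (272,245) and (430,265), straddle the line to the spool at (320,390). The dish at (432,368) is well below. I'll go in and grip the waist.

Converted, 0.119 m / 0.6 = 0.1983, 0.002 m / 0.6 = 0.0033.

```bash
python3 -m creep '[[[0.0033,-0.0017,0.0667,0,0,0,0.087],[0.005,-0.0017,0.1333,0,0,0,0.087],[0.005,-0.0017,0.1667,0,0,0,0.087],[0.005,-0.0017,0.1983,0,0,0,0.087],[0.005,-0.0017,0.1983,0,0,0,0.087]]]'
python3 -m creep '[[[0,0,0,0,0,0,0.07],[0,0,0,0,0,0,0.055],[0,0,0,0,0,0,0.035],[0,0,0,0,0,0,0.035],[0,0,0,0,0,0,0.035],[0,0,0,0,0,0,0.035],[0,0,0,0,0,0,0.035],[0,0,0,0,0,0,0.035]]]' 45
python3 - <<'E'
from h import *
st()
E
```

```text
time_s: 17.0
ee_pos: [0.6358, -0.055, 0.0834]
orientation: [[-0.236, 0.709, 0.664], [0.241, 0.705, -0.667], [-0.941, 0.003, -0.337]]
force: [-0.1, 0.1, 0.2]
opening: 0.0871
grasp_force: 0.0
time_s: 17.8
ee_pos: [0.6341, -0.0534, 0.0812]
orientation: [[-0.24, 0.707, 0.665], [0.239, 0.707, -0.666], [-0.941, -0.0, -0.339]]
force: [-3.0, -0.9, 3.5]
opening: 0.0463
grasp_force: 45.0
17.8 [ 0.6341 -0.0534  0.0812] [-0.8135  0.5539  0.3032  2.2367  1.6033  1.0192 -1.1854] f [-2.9798 -0.8695  3.531 ] 0.04634891177799992 44.98423500699573
[[-0.2397  0.7072  0.6652]
 [ 0.2391  0.7071 -0.6655]
 [-0.941  -0.0005 -0.3385]]
```

Converted, -0.17 m / 0.6 = -0.2833, -0.141 m / 0.6 = -0.235.

```bash
python3 -m creep '[[[-0.05,0,-0.0183,0,0,0,0.035],[-0.1083,0,-0.0383,0,0,0,0.035],[-0.1667,0,-0.06,0,0,0,0.035],[-0.235,0,-0.085,0,0,0,0.035],[-0.2833,0,-0.1017,0,0,0,0.035],[-0.2833,0,-0.1017,0,0,0,0.035]]]'
cat >> h.py <<'E'
R0=np.array([[-.2397,.7072,.6652],[.2391,.7071,-.6655],[-.941,-.0005,-.3385]])
ax=R0.T@[0,0,1];off=R0.T@(np.array([.633,-.0517,.075])-[.6341,-.0534,.0812])
off[1]=0
def spool():
    s=ctrl.sense();R=np.array(s["orientation"]);print("mid",np.array(s["ee_pos"])+R@off,"axis",R@ax)
def place(mid,tool_lean=0):
    Rt=tilt(82,19.8);return np.array(mid)-Rt@off,Rt
E
python3 - <<'E'
from h import *
st();spool()
p,R=place((.5003,.312,.07));print(p,R@ax)
plan((p+[0,0,.15],R),((.58,.1,.27),tilt(45,-20)),((.56,.15,.27),tilt(60,0)))
E
```

```text
time_s: 18.4
ee_pos: [0.6355, -0.0528, 0.2652]
orientation: [[-0.235, 0.707, 0.667], [0.244, 0.708, -0.663], [-0.941, 0.006, -0.339]]
force: [0.3, 0.5, -5.7]
opening: 0.0462
grasp_force: 45.0
18.4 [ 0.6355 -0.0528  0.2652] [-0.8544  0.1366  0.3384  2.1963  1.4536  1.1126 -0.6926] f [ 0.2706  0.5413 -5.7403] 0.0462209492999101 44.98549646950778
[[-0.2354  0.7066  0.6673]
 [ 0.2436  0.7076 -0.6633]
 [-0.9409  0.0064 -0.3387]]
mid [ 0.6341 -0.0513  0.259 ] axis [-0.0047 -0.0051  1.    ]
[0.5064 0.3111 0.068 ] [ 0.9902 -0.1397 -0.0003]
[ 0.1634  0.166  -0.3115] [-0.298   1.5132 -0.6494] dist 0.389
[ 0.0458  0.0689 -0.14  ] [ 0.0052  0.8762 -0.0042] dist 0.163
[ 0.0627  0.0902 -0.1865] [-0.1544  1.2188 -0.2314] dist 0.216
```

Converted, -0.14 m / 0.6 = -0.2333, -0.12 m / 0.6 = -0.2, 0.876 rad / 1.5708 = 0.5577.

```bash
python3 -m creep '[[[0.0117,0.0167,-0.0333,0,0.0828,0,0.035],[0.0233,0.0333,-0.0667,0,0.1655,0,0.035],[0.035,0.05,-0.1,0,0.2483,0,0.035],[0.0467,0.0667,-0.1333,0,0.331,0,0.035],[0.0567,0.0833,-0.1667,0,0.4138,0,0.035],[0.0667,0.1,-0.2,0,0.4966,0,0.035],[0.0767,0.115,-0.2333,0,0.5577,0,0.035],[0.0767,0.115,-0.2333,0,0.5577,0,0.035]]]'
python3 - <<'E'
from h import *
st();spool()
p,R=place((.5003,.312,.07))
plan((p+[0,0,.15],R),)
plan(((.54,.22,.25),tilt(65,5)))
E
```

```text
time_s: 19.2
ee_pos: [0.5793, 0.1007, 0.2649]
orientation: [[-0.665, 0.708, 0.24], [0.665, 0.707, -0.241], [-0.34, -0.001, -0.941]]
force: [0.3, -0.8, -5.6]
opening: 0.0466
grasp_force: 45.0
19.2 [0.5793 0.1007 0.2649] [-0.7894  0.0744  0.3645  1.7669  0.3203  1.1988  0.2563] f [ 0.2652 -0.7635 -5.5797] 0.04661177145112868 44.985996684627025
[[-0.6649  0.7075  0.2395]
 [ 0.6653  0.7067 -0.2409]
 [-0.3397 -0.0008 -0.9405]]
mid [0.575  0.105  0.2625] axis [ 0.5442 -0.5448  0.638 ]
[ 0.2043  0.0972 -0.024 ] [-0.0012  0.6673 -0.6591] dist 0.228
[ 0.1105  0.0565 -0.0241] [-0.0464  0.4293 -0.3493] dist 0.126
```

Converted, 0.204 m / 0.6 = 0.34, 0.175 m / 0.6 = 0.2917, 0.667 rad / 1.5708 = 0.4246.

```bash
python3 -m creep '[[[0.05,0.025,-0.0167,0,0.0637,-0.0573,0.035],[0.1,0.05,-0.025,-0.0191,0.1273,-0.1082,0.035],[0.15,0.075,-0.0333,-0.0255,0.2037,-0.1655,0.035],[0.2,0.1,-0.04,-0.0293,0.2737,-0.2228,0.035],[0.25,0.125,-0.04,-0.0191,0.3183,-0.2801,0.035],[0.2917,0.1417,-0.04,-0.0127,0.3629,-0.3374,0.035],[0.34,0.1617,-0.04,0,0.4246,-0.4195,0.035],[0.34,0.1617,-0.04,0,0.4246,-0.4195,0.035],[0.34,0.1617,-0.04,0,0.4246,-0.4195,0.035],[0.34,0.1617,-0.04,0,0.4246,-0.4195,0.035]]]'
python3 - <<'E'
from h import *
st();spool()
p,R=place((.5003,.312,.07))
plan((p+[0,0,.06],R),(p+[0,0,.01],R),(p,R))
s=ctrl.read_camera("scene");t=ctrl.read_camera("top")
im=np.zeros((600,800,3),np.uint8)
im[:,:450]=cv2.resize(s[130:290,330:450],(450,600),interpolation=cv2.INTER_CUBIC)
im[:350,450:]=cv2.resize(t[170:320,160:310],(350,350),interpolation=cv2.INTER_CUBIC)
cv2.imwrite("pics/s5.png",im)
E
```

```text
time_s: 20.2
ee_pos: [0.5066, 0.308, 0.2177]
orientation: [[-0.932, 0.141, -0.333], [0.135, 0.99, 0.042], [0.335, -0.006, -0.942]]
force: [0.2, -0.9, -4.8]
opening: 0.046
grasp_force: 45.0
20.2 [0.5066 0.308  0.2177] [-0.6805  0.4419  0.2482  1.4144 -0.2859  1.5927  1.0249] f [ 0.25   -0.8745 -4.8317] 0.046044820199838396 44.9862599896187
[[-0.9324  0.141  -0.3327]
 [ 0.1347  0.99    0.042 ]
 [ 0.3353 -0.0056 -0.9421]]
mid [0.5004 0.3088 0.2196] axis [ 0.99   -0.1414  0.0034]
[-0.0295  0.0036  0.0846] [-0.0047  0.0037 -0.0036] dist 0.09
[-0.0463  0.0039  0.1317] [-0.0047  0.0037 -0.0036] dist 0.14
[-0.0496  0.004   0.1412] [-0.0047  0.0037 -0.0036] dist 0.15
```

View pics/s5.png

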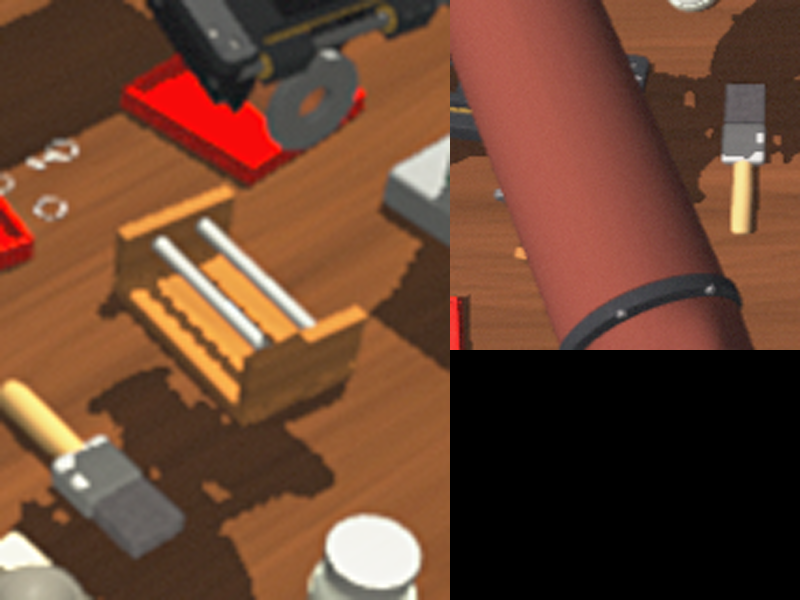

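The spool is held horizontally over the cradle, with its near flange at crop (313,100). The rods run (160,240)-(265,342) and (205,224)-(312,324). I'll cross-check the rods and descend.

Converted, 0.122 m / 0.6 = 0.2033, 0.1 m / 0.6 = 0.1667.

```bash
python3 -m creep '[[[-0.02,0.005,0.0583,0,0,0,0.035],[-0.0417,0.0063,0.1167,0,0,0,0.035],[-0.0583,0.0063,0.1667,0,0,0,0.035],[-0.0717,0.0063,0.2033,0,0,0,0.035],[-0.0717,0.0063,0.2033,0,0,0,0.035],[-0.0717,0.0063,0.2033,0,0,0,0.035]]]'
python3 - <<'E'
from h import *
S=lambda u,v,z:pt("scene",330+u/3.75,130+v/3.75,z)
a,b,c,d=S(160,240,.0438),S(265,342,.0438),S(205,224,.0438),S(312,324,.0438)
print(a,b,c,d,"az",np.degrees(np.arctan2(*(b-a+d-c)[1::-1])))
m=(a+b+c+d)/4;n=np.array([.139,.990,0]);print("across scene",m@n,"vs used",np.array([.5003,.312,0])@n)
st();spool()
p,R=place((.5003,.312,.07))
plan((p,R))
E
```

```text
time_s: 20.9
ee_pos: [0.5065, 0.313, 0.0906]
orientation: [[-0.933, 0.139, -0.333], [0.132, 0.99, 0.045], [0.336, -0.002, -0.942]]
force: [0.7, 0.7, -4.2]
opening: 0.0464
grasp_force: 45.0
[0.4356 0.3039 0.0438] [0.5481 0.2897 0.0438] [0.4424 0.3387 0.0438] [0.555  0.3248 0.0438] az -7.133519696152891
across scene 0.3799661170942157 vs used 0.37842169999999997
20.9 [0.5065 0.313  0.0906] [-0.6731  0.5457  0.2285  1.5353 -0.3129  1.3744  1.0796] f [ 0.662   0.7292 -4.1508] 0.046366290495335534 44.98649019089498
[[-0.9328  0.139  -0.3325]
 [ 0.1315  0.9903  0.0449]
 [ 0.3355 -0.0019 -0.942 ]]
mid [0.5004 0.3138 0.0925] axis [ 0.9903 -0.1394  0.0031]
[-0.0077 -0.0018  0.0212] [-0.0018  0.0034 -0.0004] dist 0.023
```

Converted, 0.0165 m / 0.6 = 0.0275, -0.001 m / 0.6 = -0.0017.

```bash
python3 -m creep '[[[-0.0033,-0.0017,0.01,0,0,0,0.035],[-0.0067,-0.0017,0.02,0,0,0,0.035],[-0.0092,-0.0017,0.0275,0,0,0,0.035],[-0.0092,-0.0017,0.0275,0,0,0,0.035]]]'|grep -E "ee|^force"
python3 -m creep '[[[-0.0008,0,0.0025,0,0,0,0.035],[-0.0017,0,0.005,0,0,0,0.035],[-0.0017,0,0.005,0,0,0,0.035]]]' |grep -E "ee|^force"
```

```text
ee_pos: [0.5053, 0.3121, 0.0714]
force: [-0.3, -0.3, -4.9]
ee_pos: [0.5058, 0.3124, 0.0693]
force: [-0.8, -0.5, -0.1]
```

```bash
python3 -c "
from h import *
st();spool()"
```

```text
21.6 [0.5058 0.3124 0.0693] [-0.6701  0.5664  0.2246  1.5517 -0.3187  1.3396  1.091 ] f [-0.8415 -0.5334 -0.098 ] 0.046445867851653444 44.9791979922702
[[-0.9327  0.1381 -0.3333]
 [ 0.1305  0.9904  0.0451]
 [ 0.3363 -0.0015 -0.9417]]
mid [0.4996 0.3133 0.0713] axis [ 0.9904 -0.1386  0.0023]
```

Converted, 0.001 m / 0.6 = 0.0017, -0.0003 m / 0.6 = -0.0005.

```bash
python3 -m creep '[[[-0.0005,0,0.0017,0,0,0,0.035],[-0.0005,0,0.0017,0,0,0,0.035],[-0.0005,0,0.0017,0,0,0,0.05],[-0.0005,0,0.0017,0,0,0,0.06],[-0.0005,0,0.0017,0,0,0,0.087],[-0.0005,0,0.0017,0,0,0,0.087],[-0.0005,0,0.0017,0,0,0,0.087],[-0.0005,0,0.0017,0,0,0,0.087],[-0.0005,0,0.0017,0,0,0,0.087]]]'
python3 -m creep '[[[0,0,-0.0333,0,0,0,0.087],[0,0,-0.0833,0,0,0,0.087],[0,0,-0.15,0,0,0,0.087],[0,0,-0.2167,0,0,0,0.087],[0,0,-0.2833,0,0,0,0.087],[0,0,-0.2833,0,0,0,0.087]]]'
python3 - <<'E'
from h import *
st()
s=ctrl.read_camera("scene");w=ctrl.read_camera("wrist")
im=np.zeros((600,800,3),np.uint8)
im[:,:450]=cv2.resize(s[130:290,330:450],(450,600),interpolation=cv2.INTER_CUBIC)
im[:263,450:]=cv2.resize(w,(350,263),interpolation=cv2.INTER_AREA)
im[263:600,450:]=cv2.resize(s[220:355,230:370],(350,337))
cv2.imwrite("pics/s6.png",im)
E
```

```text
time_s: 22.5
ee_pos: [0.5055, 0.3123, 0.0677]
orientation: [[-0.933, 0.138, -0.334], [0.131, 0.99, 0.045], [0.337, -0.002, -0.942]]
force: [-0.7, -0.1, 0.4]
opening: 0.085
grasp_force: 0.0
time_s: 23.1
ee_pos: [0.5655, 0.3045, 0.2333]
orientation: [[-0.935, 0.14, -0.326], [0.131, 0.99, 0.048], [0.329, 0.002, -0.944]]
force: [-0.5, 0.4, -0.2]
opening: 0.087
grasp_force: 0.0
23.1 [0.5655 0.3045 0.2333] [-0.6265  0.5394  0.2621  1.2429 -0.3015  1.6689  1.0655] f [-0.5013  0.369  -0.1588] 0.08695288685549556 0.0
[[-0.935   0.1396 -0.326 ]
 [ 0.1311  0.9902  0.0482]
 [ 0.3295  0.0023 -0.9442]]
```

View pics/s6.png

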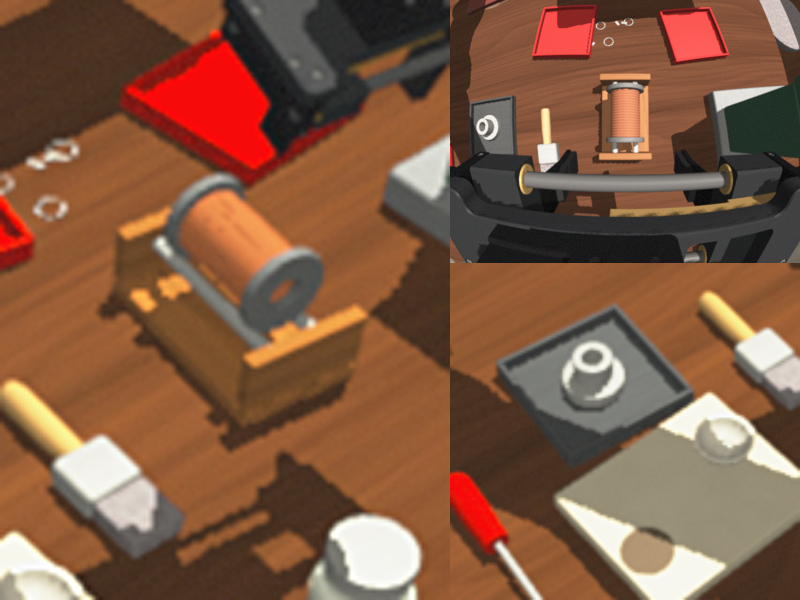

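The spool lies on both rods, aligned between the end plates, at crop (245,250). The weight sits flat in the steel tray at (594,370), and the gripper is clear. I'm handing the job in.

```bash
python3 -m creep '[[[0,0,0,0,0,0,0.087],[0,0,0,0,0,0,0.087]]]' | head -1; python3 -c "
from bench import ctrl
print(ctrl.finish_job())"
```

```text
time_s: 23.4
the job is handed in; nothing more can be done
None
```

I handed the job in at 23.4 s of robot time: the tall spool lies on both cradle rods and the weight sits flat in the steel tray, both let go. I saw nothing else disturbed, but `finish_job` returned no verdict.

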